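# Unlock the ball dispenser and open its gate

### The arm

A 6-joint arm with a two-finger parallel gripper is mounted at the origin on a cart in front of the work surface, level with it; the furniture and walls round the work are solid. World frame = base frame: x ahead of the robot, y to its left, z up, the work surface at z = 0. Lengths are in m, angles in degrees, forces in N, time in s.
With the tool pointing down it reaches from about 0.375 to 0.9 m from the base axis. Payload 3.1 kg.
Tool frame: the origin (TCP) lies on the centre line of the jaws, within the pads' length; the fingertips stand 17 mm ahead of it and the grasp point (between the pads) lies 2 mm behind it; z points along the fingers, y is the line along which they close (so a half turn about z gives the same grasp; the last joint's range is limited). The gripper opens to 87 mm and grips with 3 to 60 N. Pads are 19 mm wide; open, the fingers measure 117 mm over their backs; the gripper's body (75 mm by 190 mm) begins 51 mm behind the grasp point.
Start: joints at [53.371, 30.224, 82.088, -0, 67.689, -10.227], TCP at [0.278, 0.56, 0.24] pointing down, gripper open.
Joint ranges: [-176.69, 176.69], [-43.24, 126.21], [12.49, 139.97], [-82, 262], [0, 151.66], [-163.58, 163.58]. Speed limits (degrees/s): [159.86, 159.86, 180, 180, 180, 180].

### API

Orientations are given as a 3x3 rotation matrix whose columns are the frame's x, y, z axes.
In Python, from rig import bot, imaging, finder gives the robot as it stands. The module is installed in compiled form; this text tells all that it offers.
- The arm moves only by the tool play_rows, never from a script. Its argument "motion" is a list that holds one entry, the list of rows, each a list of 6 numbers: the shift along the tool's x, y, z in normalised numbers (1 is 250 mm), then the turn, a rotation vector about the tool's x, y, z in normalised numbers (1 is 360 degrees). In form: [[[dx, dy, dz, wx, wy, wz], ...]]. A call has 1 to 8 rows; each row is the pose to reach, as a shift and turn from the pose commanded when the call began, along the tool's axes at that moment; what a row does not reach only later rows make up. A row lasts 1/12 s, in which the tool goes at most 41.7 mm and 7.16 degrees, less where a joint would pass 70% of its speed; a pose out of reach is approached as far as the arm can. A call with a gripper value outside its range is refused whole. "fingers" is the finger opening in m, from 0 to 0.087, set as the call begins (left out, the last holds). The fingers move at their own pace and stop on an object; the grip force is fixed at half the most. Time passes only in rows, so rows that repeat a pose let the fingers close. It gives the time, the measured TCP pose, the force, the opening and the grip force at its end, in the units of the state.
- bot.read_state(): the state, without advancing time (a new reading comes with each control period).
- imaging.capture(name): name is "side" or "top" or "wrist"; returns a dict with "frame" (384x512x3 uint8, red, green, blue), "camera_matrix" (3x3 intrinsics, pixels), "R" (3x3) and "t" (3): a world point X has camera coordinates R X + t. Camera axes: x right, y down, z forward; pixel columns grow to the right and rows downward; lengths in m; the calibration is good to about 2 mm. The wrist camera is an equidistant fisheye: a pixel r from the principal point sees the ray r / f radians off the axis. A picture is of the moment at which its call begins. There is no depth.
- bot.hand_in(): hands the job in; it is judged then, once.
Trained networks look in the newest picture that a camera, given by its name, has taken for a name from the list of things; names that differ only in an ending like _2 or _b are one class to them, and where a whole thing is asked for, a point or a joint stands for the part that bears it (a point fixed in the world has none). Each returns a list of dicts, best first, with "confidence" (0 to 1); they miss things now and then, are a little off and sometimes report something else, mostly with a low value. They report only what shows in the picture. A call takes as long as a camera call.
- finder.recognise(camera, name): "at" ([x, y, z] in m, in world coordinates, good to about 4 mm: the middle of the surface that is visible of it).
- finder.outline_of(camera, name): "pixels" (384x512 bool, what is visible of it).
The state is a dict: "time_s": time; "joint_positions": joint angles; "qvel": joint speeds; "tau": joint torques, N m; "position": TCP position; "tcp_rot": TCP orientation; "force": force on the tool from outside, world axes, zero at the start; "moment": the same for the moment, N m; "opening": opening from 0.0 (shut) to 1.0 (fully open); "grasp_force": force on a finger pad.
Only numpy, scipy, OpenCV 4.12 (cv2) and the standard library are available. Lean on these libraries where they do the work, as an engineer would, in place of code of your own. Each camera call takes 0.05 s, during which the arm holds its last target. There are 200 camera calls.

### The job

The bench dispenser's yellow key stands in its lock but is not engaged, and nobody knows quite where the lock catches: press the key gently and feel back and forth round the white mark until it drops in, then keep it pressed in and turn it anticlockwise to the stop. Let go of the key, leaving it standing in the lock, and draw the red-tabbed slide gate out to its end stop so that all three steel balls run into the grey tray. Do not force the key, do not lift it out of the lock, and leave the bottle, the tin and the tape measure where they are.

Things in the scene. Friction and masses are not known exactly. Their poses are not given: they have to be found in the camera images.
- hopper: Ball dispenser fixed to the bench: blue hopper 88 x 88 mm, top at 125 mm, on a blue chute; grey lock housing (103 x 78 mm, deck 95 mm high) on its left side (+y), grey open tray on its right (-y). Origin: under the hopper's centre, on the bench; x points away from the front, where the gate comes out along -x; y towards the lock; z up.
- lock (a point): Centre of the mouth of the steel lock barrel: inside diameter 27 mm, mouth 105 mm above the bench, 85 mm from the hopper's origin along its +y. Axes as the hopper's. A spring pin in it holds the key up 3 mm above the hidden rotor and presses back with 1.5 to 3.5 N; it slowly lifts a released key again.
- lock_face (a point): Centre of the hidden rotor's flat face, 33 mm below the mouth; axes as the hopper's. A straight slot in it, 11 mm deep, passes the key's bit within about 0.1 rad either way. Its direction is unknown at first, within 0.4 rad either way of the mark; half turns are alike. Off the slot the key stops hard on the face; on it, it goes 11 mm deeper.
- mark (a point): White line on the deck in front (-x) of the barrel, in line with the barrel's axis and the hopper's x. The rotor is stiff (0.1 N m) and stays where left; a key in the slot has 0.1 rad of play each way. Its hard stop is with the slot 1.05 rad anticlockwise (from above) of the mark: there the gate is free; 0.12 rad short it is blocked.
- key: Loose key, 100 mm tall, 90 g, upright in the barrel. Origin: centre of its lower end; z up the shank; x along its flat bit and bow. Bit 23.5 x 5 mm, collar 25 mm across 11 to 24 mm up, yellow bow 44 mm (x) by 12 mm (y), 65 to 100 mm up: grip it across the 12 mm. Lower end 30 mm below the mouth at first, 33 mm on the rotor face, 44 mm when engaged.
- gate (a joint): Slide gate: 0 shut, grows as it is drawn out along the hopper's -x, end stop at 0.070 m. Friction about 2 N. While locked it is blocked after a few mm.
- gate_tab (a point): Top centre of the gate's upright red tab: 10 mm thick (along the hopper's x), 44 mm wide (y), 39 mm tall above the gate plate (plate top 91 mm above the bench, tab top 130 mm). Axes as the hopper's. When shut, 80 mm in front of the hopper's origin.
- tray (a point): Centre of the floor of the grey tray (6 mm above the bench), inside 80 mm (x) by 90 mm (y), walls 44 mm above the floor; axes as the hopper's.
- ball0_center (a point): Centre of a loose 30 mm steel ball; starts in the hopper, on the gate.
- ball1_center (a point): Centre of a loose 30 mm steel ball; starts in the hopper, on the gate.
- ball2_center (a point): Centre of a loose 30 mm steel ball; starts in the hopper, on the gate.
- ball0: The same steel ball.
- ball1: The same steel ball.
- ball2: The same steel ball.
- tape_measure: Yellow tape measure, 66 x 72 x 34 mm, a bystander; origin under its centre.
- oil_bottle: Blue bottle with a white nozzle, 40 mm across, 120 mm tall, a bystander; origin under its centre.
- paint_tin: Paint tin, 78 mm across, 77 mm tall, a bystander; origin under its centre.

How it is judged (in metres and radians):
On the way, in this order (a step that is already met when the one before it is completed fails the run):
1. the key has dropped into the lock (lower end more than 40 mm below the mouth) (z of key in the frame of lock below -0.04 m), for 0.1 s.
2. the key, still down in the lock, is turned anticlockwise to the stop (over 1.0 rad from the mark) (z of key in the frame of lock below -0.04 m and angle between the x axis of key and the x axis of hopper, either way round above 1 rad), for 0.1 s.
At the end, for the whole second after the job is handed in: The gate is drawn out to within 4 mm of its end stop, all three balls lie at rest in the grey tray, and the key stands released and upright in the lock (within 6 mm of its axis, tilted less than 0.15 rad) (value of joint gate above 0.066 m and x of ball0_center in the frame of tray between -0.045 and 0.045 m and y of ball0_center in the frame of tray between -0.05 and 0.05 m and z of each of ball0_center, ball1_center, ball2_center in the frame of tray below 0.03 m and linear speed of each of ball0, ball1, ball2 below 0.05 m/s and x of ball1_center in the frame of tray between -0.045 and 0.045 m and y of ball1_center in the frame of tray between -0.05 and 0.05 m and x of ball2_center in the frame of tray between -0.045 and 0.045 m and y of ball2_center in the frame of tray between -0.05 and 0.05 m and horizontal distance between key and lock below 0.006 m and angle between key's own z axis and vertical below 0.15 rad); the robot touches nothing.
It fails at once if the key is forced (more than 120 N between it and the dispenser) (contact force between key and hopper above 120 N).
It fails at once if the key is lifted out of the lock (z of key in the frame of lock above -0.005 m).
It fails at once if a bystander is shifted by more than 30 mm (distance of any of tape_measure, oil_bottle, paint_tin from where it was at the start of the episode above 0.03 m).
It also fails if it takes over 61 s, if anything falls off the work surface, if the arm or the gripper's body presses on something with over 40 N, if the wrist force passes 120 N, or if a joint passes its speed limit or range.

## Working session

There is one attempt and no reset: what is moved stays moved. The work goes in short steps, Python scripts to look and compute and a tool call to move; the robot and the scene stay as the last step left them, time stands still between calls to the robot, and variables do not carry over. Pictures are saved under pics/ and viewed, at most 10 in all, crops included, and the job is handed in when it is done.

Besides the shell and the picture viewer there is one more tool, called after "Emit:" as a command line: name --argument value ..., lists and objects as JSON in quotes. play_rows: Moves the arm, as the interface text tells. Its arguments: {"type":"object","properties":{"motion":{"type":"array"},"fingers":{"type":"number"}},"required":["motion"]}

```bash
mkdir -p pics; cat > h.py <<'E'
import numpy as np, cv2
from rig import bot, imaging, finder
def px(c,X):
    p=c["camera_matrix"]@(c["R"]@np.array(X,float)+c["t"]); return p[:2]/p[2]
def atz(c,uv,z):
    d=c["R"].T@np.linalg.inv(c["camera_matrix"])@np.array([uv[0],uv[1],1.]); o=-c["R"].T@c["t"]
    return o+d*(z-o[2])/d[2]
E
python3 - <<'E'
from h import *
ims=[]
for n in("top","side"):
    c=imaging.capture(n); cv2.imwrite(f"pics/{n}0.png",c["frame"][:,:,::-1])
    print(n,"cam at",-c["R"].T@c["t"])
    for k in("hopper","key","gate_tab","gate","tray","mark","lock","tape_measure","oil_bottle","paint_tin"):
        try:
            r=finder.recognise(n,k); print(k,[(np.round(x["at"],4),round(x["confidence"],2)) for x in r[:2]])
        except Exception as e: print(k,e)
s=bot.read_state(); print(s["time_s"],s["tcp_rot"],s["opening"])
E
```

```text
top cam at [ 0.48792108 -0.22377152  0.98981712]
hopper [(array([ 0.5847, -0.1211,  0.0906]), 0.68)]
key [(array([ 0.6002, -0.05  ,  0.1672]), 0.48)]
gate_tab [(array([ 0.5523, -0.1174,  0.0919]), 0.89)]
gate [(array([ 0.554 , -0.1187,  0.0923]), 0.84), (array([ 0.5903, -0.1246,  0.0934]), 0.25)]
tray [(array([ 0.5875, -0.1295,  0.0942]), 0.66), (array([ 0.5975, -0.1124,  0.1176]), 0.58)]
mark [(array([ 0.5859, -0.1265,  0.0891]), 0.6)]
lock [(array([ 0.587 , -0.1264,  0.0922]), 0.81)]
tape_measure [(array([ 0.4429, -0.2029,  0.0337]), 0.94)]
oil_bottle [(array([ 0.5955, -0.4537,  0.0784]), 0.88), (array([ 0.46  , -0.4615,  0.0752]), 0.42)]
paint_tin [(array([ 0.458 , -0.4609,  0.0726]), 0.76)]
side cam at [ 0.12421088 -0.87062827  0.47919765]
hopper [(array([ 0.5685, -0.1625,  0.0449]), 0.97)]
key [(array([ 0.5977, -0.0476,  0.1559]), 0.7)]
gate_tab [(array([ 0.523 , -0.1412,  0.094 ]), 0.66)]
gate [(array([ 0.5226, -0.1426,  0.0919]), 0.75), (array([ 0.4477, -0.4836,  0.0617]), 0.55)]
tray [(array([ 0.5695, -0.1592,  0.0463]), 0.83)]
mark []
lock [(array([ 0.5702, -0.1634,  0.0444]), 0.61)]
tape_measure [(array([ 0.4354, -0.221 ,  0.0288]), 0.96)]
oil_bottle [(array([ 0.5895, -0.4719,  0.0563]), 0.58)]
paint_tin [(array([ 0.4481, -0.4831,  0.0599]), 0.82)]
1.1 [[-8.95680660e-01  4.44697825e-01 -9.42876094e-06]
 [ 4.44697825e-01  8.95680660e-01 -2.25816853e-06]
 [ 7.44095618e-06 -6.21554736e-06 -1.00000000e+00]] 0.9988668713461065
```

View pics/top0.png

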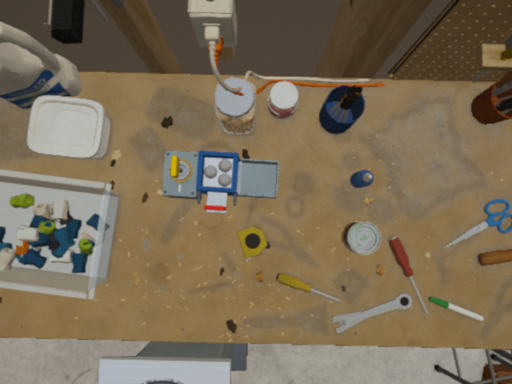

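View pics/side0.png

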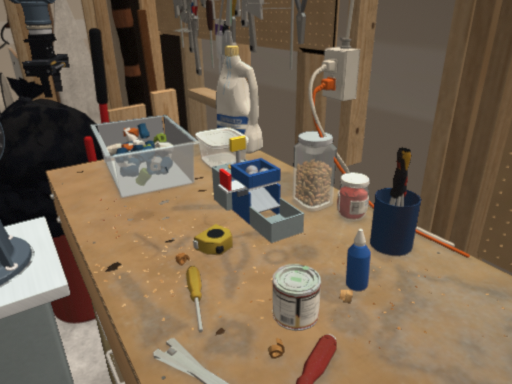

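The top view shows the dispenser near (218,172) with the key at (174,166), the red tab at (216,202) and the tray at (258,178). I'll zoom in to get its exact pose.

```bash
python3 - <<'E'
from h import *
c=imaging.capture("top"); f=c["frame"]
print(c["camera_matrix"])
cr=f[142:222,154:287]; cv2.imwrite("pics/crop.png",cv2.resize(cr,None,fx=6,fy=6,interpolation=cv2.INTER_CUBIC)[:,:,::-1])
hsv=cv2.cvtColor(f,cv2.COLOR_RGB2HSV)
m=np.zeros(f.shape[:2],np.uint8); m[142:222,154:287]=1
def seg(n,lo,hi):
    s=cv2.inRange(hsv,lo,hi)*m; r=cv2.minAreaRect(cv2.findNonZero(s)); print(n,r,(s>0).sum()); print(cv2.boxPoints(r).round(1).tolist())
seg("blue",(105,120,60),(125,255,255)); seg("yellow",(22,150,100),(34,255,255)); seg("red",(0,150,100),(6,255,255))
E
```

```text
[[396.39840824   0.         260.36695335]
 [  0.         396.39840824 192.5343488 ]
 [  0.           0.           1.        ]]
blue ((217.08375549316406, 172.32740783691406), (39.9695930480957, 41.252044677734375), 4.085616588592529) 630
[[195.6999969482422, 191.5], [198.60000610351562, 150.3000030517578], [238.5, 153.1999969482422], [235.5, 194.3000030517578]]
yellow ((178.76751708984375, 169.50955200195312), (24.82050323486328, 21.069494247436523), 28.610462188720703) 184
[[162.8000030517578, 172.8000030517578], [172.89999389648438, 154.3000030517578], [194.6999969482422, 166.1999969482422], [184.60000610351562, 184.6999969482422]]
red ((214.0574188232422, 207.36888122558594), (20.098936080932617, 3.259286642074585), 5.19442892074585) 67
[[203.89999389648438, 208.10000610351562], [204.1999969482422, 204.8000030517578], [224.1999969482422, 206.6999969482422], [223.89999389648438, 209.89999389648438]]
```

View pics/crop.png

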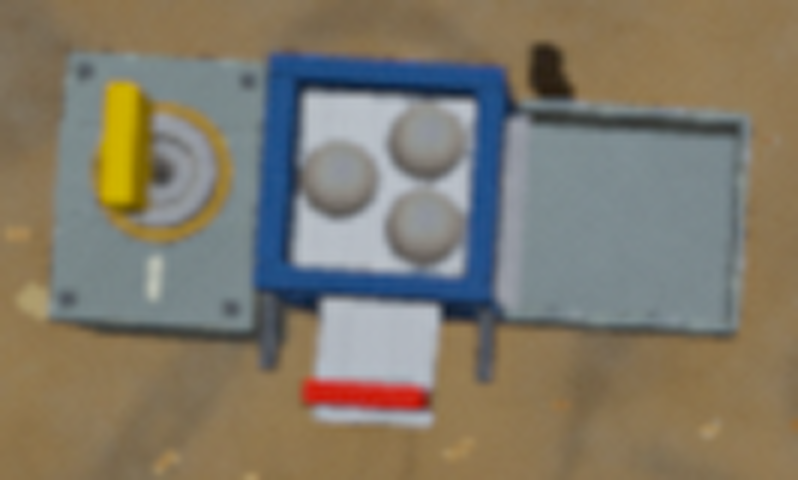

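The crop shows the hopper rim corners at about (270,52), (508,66), (255,291) and (494,302), the tab centre at (366,394), and the bow at (123,145), parallel to the white mark. Next I'll fit the pose.

```bash
python3 - <<'E'
from h import *
from scipy.optimize import least_squares
c=imaging.capture("top")
U=lambda a:(np.array(a)+.5)/6-.5+np.array([154,142])
obs=[((.044,.044,.125),(270,52)),((.044,-.044,.125),(508,66)),((-.044,.044,.125),(255,291)),((-.044,-.044,.125),(494,302)),
((-.080,.022,.130),(303,391)),((-.080,-.022,.130),(430,398)),((0,.085,.105),(164,172)),((0,.085,.175),(123,146))]
def T(p,X): 
    a=p[2]; return [p[0]+np.cos(a)*X[0]-np.sin(a)*X[1],p[1]+np.sin(a)*X[0]+np.cos(a)*X[1],X[2]]
res=lambda p:np.ravel([px(c,T(p,X))-U(u) for X,u in obs])
s=least_squares(res,[.587,-.126,0]); print(s.x,np.degrees(s.x[2])); print(s.fun.reshape(-1,2).round(2))
p=s.x
for n,X in dict(lock=(0,.085,.105),tab=(-.08,0,.13),tray=(0,-.09,.006),tab_open=(-.15,0,.13)).items(): print(n,np.round(T(p,X),4))
print("bow from image",atz(c,U((123,146)),.175), "ends",atz(c,U((125,84)),.175)-atz(c,U((120,209)),.175))
print("ring",atz(c,U((164,172)),.105))
# side view check
s=imaging.capture("side")
for k,X in dict(bowtop=(0,.085,.175),tabtop=(-.08,0,.13),h1=(-.044,-.044,.125),h2=(-.044,.044,.125),h3=(.044,-.044,.125)).items(): print(k,px(s,T(p,X)).round(1))
cv2.imwrite("pics/s.png",cv2.resize(s["frame"][125:245,200:310],None,fx=5,fy=5,interpolation=cv2.INTER_CUBIC)[:,:,::-1])
E
```

```text
[ 0.59911685 -0.12827952 -0.03216362] -1.8428396319583331
[[ 0.07  0.02]
 [ 0.24 -0.16]
 [-0.08 -0.1 ]
 [ 0.23  0.24]
 [ 0.57  0.11]
 [-0.34  0.04]
 [-0.4  -0.  ]
 [-0.29 -0.14]]
lock [ 0.6019 -0.0433  0.105 ]
tab [ 0.5192 -0.1257  0.13  ]
tray [ 0.5962 -0.2182  0.006 ]
tab_open [ 0.4492 -0.1235  0.13  ]
bow from image [ 0.60157803 -0.04393832  0.175     ] ends [ 4.35138544e-02 -5.10640901e-05  0.00000000e+00]
ring [ 0.60186984 -0.04421519  0.105     ]
bowtop [237.  137.5]
tabtop [224.8 172.1]
h1 [248.3 177.2]
h2 [229.8 165. ]
h3 [280.9 169. ]
```

View pics/s.png

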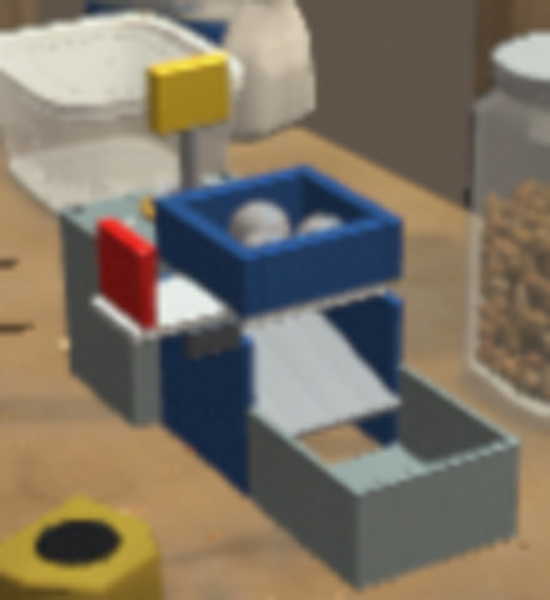

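Side crop agrees with the fit: bow top at (188,62), tab at (125,270), hopper corner at (245,258). Starting the approach in three legs with the fingers narrowed.

Careful with the scale: shifts go in shares of 250 mm and turns go in shares of 360 degrees. That gives: -0.186 m / 0.25 = -0.744, -0.132 m / 0.25 = -0.528, 51.5 degrees / 360 = 0.1431.

Emit:
play_rows --motion '[[[-0.092,-0.066,-0.0252,0,0,0.0179],[-0.186,-0.132,-0.05,0,0,0.0358],[-0.28,-0.198,-0.0752,0,0,0.0536],[-0.372,-0.264,-0.1,0,0,0.0715],[-0.464,-0.33,-0.1252,0,0,0.0894],[-0.558,-0.396,-0.15,0,0,0.1072],[-0.652,-0.462,-0.1752,0,0,0.125],[-0.744,-0.528,-0.2,0,0,0.1431]]]' --fingers 0.036

```text
time_s: 1.92
position: [0.3863, 0.3576, 0.29]
tcp_rot: [[-0.204, 0.979, 0.0], [0.979, 0.204, 0.0], [0.0, 0.0, -1.0]]
force: [0.7, -0.3, 0.2]
opening: 0.484
grasp_force: 0.0
```

Converted, -0.2191 m / 0.25 = -0.8764, -0.1917 m / 0.25 = -0.7668, 51.5 degrees / 360 = 0.1431.

Emit:
play_rows --motion '[[[-0.1096,0.0316,0,0,0,0.0179],[-0.2192,0.0636,0,0,0,0.0358],[-0.3288,0.0952,0,0,0,0.0536],[-0.4384,0.1268,0,0,0,0.0715],[-0.548,0.1588,0,0,0,0.0894],[-0.6572,0.1904,0,0,0,0.1072],[-0.7668,0.2224,0,0,0,0.125],[-0.8764,0.254,0,0,0,0.1431]]]'

```text
time_s: 2.58
position: [0.4943, 0.1566, 0.2898]
tcp_rot: [[0.639, 0.769, 0.0], [0.769, -0.639, 0.0], [0.0, 0.0, -1.0]]
force: [0.6, 0.6, 0.6]
opening: 0.415
grasp_force: 0.0
```

Converted, 0.211 m / 0.25 = 0.844, 0.1846 m / 0.25 = 0.7384, 51.5 degrees / 360 = 0.1431.

Emit:
play_rows --motion '[[[-0.0436,0.1056,0,0,0,0.0179],[-0.0868,0.2112,0,0,0,0.0358],[-0.1304,0.3164,0,0,0,0.0536],[-0.1736,0.422,0,0,0,0.0715],[-0.2172,0.5276,0,0,0,0.0894],[-0.2604,0.6332,0,0,0,0.1072],[-0.304,0.7384,0,0,0,0.125],[-0.3472,0.844,0,0,0,0.1431]]]'

```text
time_s: 3.25
position: [0.6022, -0.0444, 0.2896]
tcp_rot: [[1.0, -0.021, 0.0], [-0.021, -1.0, 0.0], [0.0, -0.0, -1.0]]
force: [0.4, -0.3, 0.5]
opening: 0.413
grasp_force: 0.0
```

Converted, 0.1316 m / 0.25 = 0.5264, 0.125 m / 0.25 = 0.5.

Emit:
play_rows --motion '[[[0,0,0.12,0,0,0],[0,0,0.24,0,0,0],[0,0,0.36,0,0,0],[0,0,0.44,0,0,0],[0,0,0.5,0,0,0],[0,0,0.5264,0,0,0],[0,0,0.5264,0,0,0]]]'

```text
time_s: 3.83
position: [0.6007, -0.0428, 0.1562]
tcp_rot: [[1.0, -0.016, -0.004], [-0.016, -1.0, 0.001], [-0.004, -0.001, -1.0]]
force: [0.6, -0.3, -0.6]
opening: 0.418
grasp_force: 0.0
```

Emit:
play_rows --motion '[[[0,0,0,0,0,0],[0,0,0,0,0,0],[0,0,0,0,0,0],[0,0,0,0,0,0],[0,0,0,0,0,0],[0,0,0,0,0,0]]]' --fingers 0.0

```text
time_s: 4.33
position: [0.6022, -0.0432, 0.1587]
tcp_rot: [[1.0, -0.016, 0.002], [-0.016, -1.0, -0.0], [0.002, 0.0, -1.0]]
force: [-0.5, 0.4, 0.5]
opening: 0.138
grasp_force: 29.9
```

```bash
python3 - <<'E'
from h import *
s=bot.read_state(); print(s["time_s"],s["position"],s["force"],s["moment"],s["opening"]*87,s["grasp_force"],s["joint_positions"])
w=imaging.capture("side"); cv2.imwrite("pics/s2.png",cv2.resize(w["frame"][75:225,180:310],None,fx=4,fy=4,interpolation=cv2.INTER_CUBIC)[:,:,::-1])
E
```

```text
4.3333 [ 0.60219691 -0.04318077  0.15869489] [-0.48831934  0.36867843  0.46746818] [0.02454162 0.14594365 0.01004044] 12.012873043373414 29.9439553762204 [-1.46942001e+01  3.42795533e+01  8.95622734e+01 -3.63613704e-03
  5.60629387e+01  7.62090865e+01]
```

View pics/s2.png

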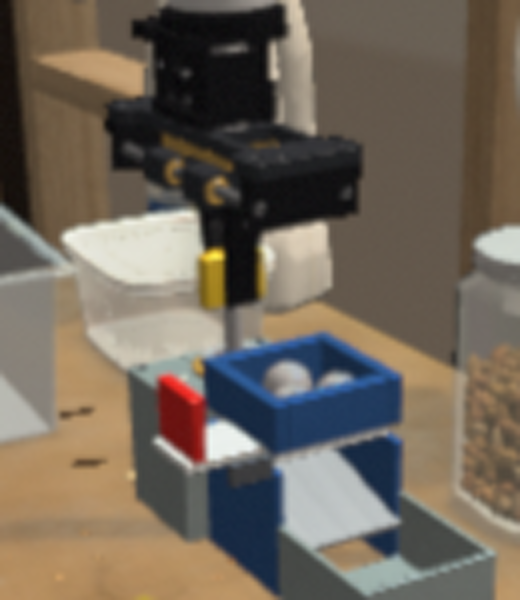

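The fingers hold the bow (212,278 in the crop) at mid-height, with no side load. Pressing gently.

Converted, 0.004 m / 0.25 = 0.016, 0.0035 m / 0.25 = 0.014.

Emit:
play_rows --motion '[[[0,0,0.004,0,0,0],[0,0,0.008,0,0,0],[0,0,0.012,0,0,0],[0,0,0.014,0,0,0],[0,0,0.016,0,0,0],[0,0,0.016,0,0,0]]]'

```text
time_s: 4.88
position: [0.6024, -0.0432, 0.1557]
tcp_rot: [[1.0, -0.016, 0.002], [-0.016, -1.0, -0.001], [0.002, 0.0, -1.0]]
force: [-1.6, 0.4, 9.8]
opening: 0.138
grasp_force: 29.9
```

Converted, 0.0005 m / 0.25 = 0.002, -12 degrees / 360 = -0.0333.

Emit:
play_rows --motion '[[[0,0,0.002,0,0,-0.0056],[0,0,0.002,0,0,-0.0111],[0,0,0.002,0,0,-0.0167],[0,0,0.002,0,0,-0.0222],[0,0,0.002,0,0,-0.0278],[0,0,0.002,0,0,-0.0333],[0,0,0.002,0,0,-0.0333]]]'

```text
time_s: 5.47
position: [0.6021, -0.0429, 0.1542]
tcp_rot: [[0.981, 0.193, 0.001], [0.193, -0.981, 0.0], [0.001, 0.0, -1.0]]
force: [0.8, 1.8, 1.4]
opening: 0.136
grasp_force: 29.9
```

Force collapsed and z dropped, so the slot has probably been found. Pressing further to confirm.

Converted, 0.004 m / 0.25 = 0.016, 0.001 m / 0.25 = 0.004.

Emit:
play_rows --motion '[[[0,0,0.004,0,0,0],[0,0,0.008,0,0,0],[0,0,0.012,0,0,0],[0,0,0.016,0,0,0],[0,0,0.016,0,0,0]]]'

```text
time_s: 5.88
position: [0.602, -0.0429, 0.1491]
tcp_rot: [[0.981, 0.192, 0.0], [0.192, -0.981, 0.0], [0.0, -0.0, -1.0]]
force: [1.4, 1.7, 1.1]
opening: 0.136
grasp_force: 29.9
```

Converted, 0.0055 m / 0.25 = 0.022, 0.005 m / 0.25 = 0.02.

Emit:
play_rows --motion '[[[0,0,0.006,0,0,0],[0,0,0.012,0,0,0],[0,0,0.016,0,0,0],[0,0,0.02,0,0,0],[0,0,0.022,0,0,0],[0,0,0.022,0,0,0]]]'

```text
time_s: 6.38
position: [0.602, -0.0429, 0.145]
tcp_rot: [[0.981, 0.192, 0.001], [0.192, -0.981, 0.0], [0.001, 0.0, -1.0]]
force: [0.9, 2.3, 8.6]
opening: 0.133
grasp_force: 29.9
```

Converted, -32 degrees / 360 = -0.0889.

Emit:
play_rows --motion '[[[0,0,0,0,0,-0.0111],[0,0,0,0,0,-0.0222],[0,0,0,0,0,-0.0333],[0,0,0,0,0,-0.0444],[0,0,0,0,0,-0.0556],[0,0,0,0,0,-0.0667],[0,0,0,0,0,-0.0778],[0,0,0,0,0,-0.0889]]]'

```text
time_s: 7.05
position: [0.6018, -0.0428, 0.145]
tcp_rot: [[0.728, 0.685, 0.0], [0.685, -0.728, 0.0], [0.001, 0.0, -1.0]]
force: [-0.3, 2.4, 8.8]
opening: 0.134
grasp_force: 29.9
```

```bash
python3 - <<'E'
from h import *
s=bot.read_state(); print(s["time_s"],s["position"],s["force"],s["moment"],s["opening"]*87,s["joint_positions"])
E
```

```text
7.05 [ 0.60179895 -0.04278814  0.14502528] [-0.29502993  2.41826481  8.82566572] [ 0.41301378  0.2268676  -0.15098716] 11.624762008986526 [-1.46840486e+01  3.53498440e+01  9.01397220e+01  3.86980637e-02
  5.44900384e+01  3.20361870e+01]
```

Converted, -21 degrees / 360 = -0.0583.

Emit:
play_rows --motion '[[[0,0,0,0,0,-0.0111],[0,0,0,0,0,-0.0222],[0,0,0,0,0,-0.0333],[0,0,0,0,0,-0.0444],[0,0,0,0,0,-0.0528],[0,0,0,0,0,-0.0583],[0,0,0,0,0,-0.0583]]]'

```text
time_s: 7.63
position: [0.6021, -0.0429, 0.145]
tcp_rot: [[0.436, 0.9, 0.001], [0.9, -0.436, 0.0], [0.001, 0.001, -1.0]]
force: [-0.5, 1.2, 8.4]
opening: 0.137
grasp_force: 29.9
```

```bash
python3 - <<'E'
from h import *
s=bot.read_state(); print(s["time_s"],s["position"],s["force"],s["moment"],s["opening"]*87,s["joint_positions"][5])
E
```

```text
7.6333 [ 0.60205063 -0.04294862  0.14501283] [-0.52402909  1.22921617  8.39631417] [ 0.35572973  0.11814475 -0.08296514] 11.905085424031416 11.157762900910429
```

Converted, -6 degrees / 360 = -0.0167.

Emit:
play_rows --motion '[[[0,0,0,0,0,-0.0056],[0,0,0,0,0,-0.0111],[0,0,0,0,0,-0.0167],[0,0,0,0,0,-0.0167]]]'

```text
time_s: 7.97
position: [0.6021, -0.0428, 0.145]
tcp_rot: [[0.342, 0.94, 0.001], [0.94, -0.342, 0.001], [0.001, 0.001, -1.0]]
force: [-0.6, 1.5, 8.9]
opening: 0.134
grasp_force: 30.4
```

```bash
python3 - <<'E'
from h import *
s=bot.read_state(); R=s["tcp_rot"];print(s["time_s"],s["position"],np.degrees(np.arctan2(R[1][0],R[0][0])),s["force"],s["moment"],s["opening"]*87,s["joint_positions"][5])
c=imaging.capture("top"); cv2.imwrite("pics/t3.png",cv2.resize(c["frame"][142:222,154:287],None,fx=6,fy=6,interpolation=cv2.INTER_CUBIC)[:,:,::-1])
E
```

```text
7.9667 [ 0.60211076 -0.04283978  0.14501745] 69.99614823716466 [-0.56179115  1.52707356  8.94381386] [ 0.36169909  0.09960857 -0.53999032] 11.680666865879024 5.2581862311826235
```

A sharp moment rise to 0.54 N·m shows the key is at the hard stop. Releasing the key and backing up.

Emit:
play_rows --motion '[[[0,0,0,0,0,0],[0,0,0,0,0,0]]]'

```text
time_s: 8.18
position: [0.6021, -0.0429, 0.145]
tcp_rot: [[0.343, 0.939, 0.001], [0.939, -0.343, 0.001], [0.001, 0.001, -1.0]]
force: [-0.8, 2.1, 9.5]
opening: 0.129
grasp_force: 30.4
```

Converted, -0.001 m / 0.25 = -0.004, 4 degrees / 360 = 0.0111.

Emit:
play_rows --motion '[[[0,0,-0.004,0,0,0.0056],[0,0,-0.004,0,0,0.0111],[0,0,-0.004,0,0,0.0111]]]'

```text
time_s: 8.43
position: [0.6019, -0.043, 0.1451]
tcp_rot: [[0.406, 0.914, 0.001], [0.914, -0.406, 0.0], [0.001, 0.0, -1.0]]
force: [0.6, 1.7, 2.9]
opening: 0.133
grasp_force: 30.0
```

Converted, -0.075 m / 0.25 = -0.3, -0.045 m / 0.25 = -0.18.

Emit:
play_rows --motion '[[[0,0,0,0,0,0],[0,0,0,0,0,0],[0,0,0,0,0,0],[0,0,0,0,0,0],[0,0,-0.08,0,0,0],[0,0,-0.18,0,0,0],[0,0,-0.3,0,0,0],[0,0,-0.3,0,0,0]]]' --fingers 0.028

```text
time_s: 9.1
position: [0.605, -0.044, 0.2253]
tcp_rot: [[0.405, 0.914, 0.01], [0.914, -0.405, -0.003], [0.001, 0.01, -1.0]]
force: [0.8, -0.5, 1.5]
opening: 0.322
grasp_force: 0.0
```

```bash
python3 - <<'E'
from h import *
s=bot.read_state(); R=s["tcp_rot"];print(s["time_s"],s["position"],np.degrees(np.arctan2(R[1][0],R[0][0])),s["force"],s["opening"]*87)
c=imaging.capture("side"); cv2.imwrite("pics/s4.png",cv2.resize(c["frame"][75:225,180:310],None,fx=4,fy=4,interpolation=cv2.INTER_CUBIC)[:,:,::-1])
E
```

```text
9.1 [ 0.60495517 -0.04395449  0.22532013] 66.12712715767697 [ 0.84594607 -0.49887514  1.52587142] 27.974290670962745
```

View pics/s4.png

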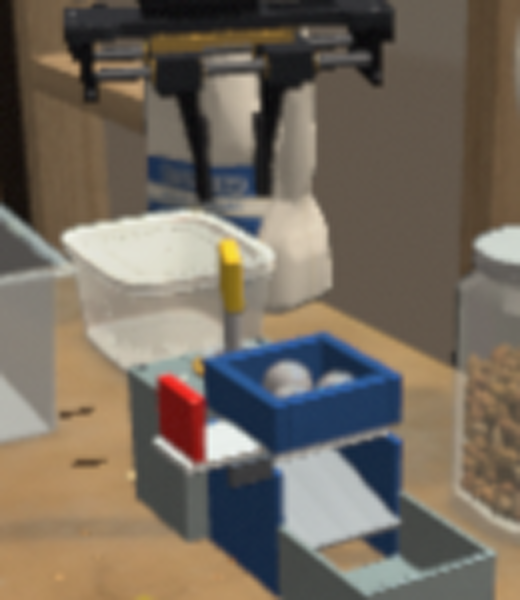

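The key stands upright and turned, bow at (230,275), and the fingers are clear. Moving over the red tab.

Converted, -0.1095 m / 0.25 = -0.438, -0.0423 m / 0.25 = -0.1692, -22 degrees / 360 = -0.0611.

Emit:
play_rows --motion '[[[-0.088,-0.034,0,0,0,-0.0122],[-0.176,-0.068,0,0,0,-0.0244],[-0.264,-0.102,0,0,0,-0.0367],[-0.352,-0.136,0,0,0,-0.0489],[-0.438,-0.1692,0,0,0,-0.0611],[-0.438,-0.1692,0,0,0,-0.0611],[-0.438,-0.1692,0,0,0,-0.0611],[-0.438,-0.1692,0,0,0,-0.0611]]]'

```text
time_s: 9.82
position: [0.5187, -0.1258, 0.2193]
tcp_rot: [[0.035, 0.999, -0.001], [0.999, -0.035, 0.001], [0.001, -0.001, -1.0]]
force: [-0.1, 0.2, -0.2]
opening: 0.321
grasp_force: 0.0
```

```bash
python3 - <<'E'
from h import *
s=bot.read_state(); R=s["tcp_rot"];print(s["time_s"],s["position"],np.degrees(np.arctan2(R[1][0],R[0][0])),s["force"],s["opening"]*87)
E
```

```text
9.8167 [ 0.51867661 -0.12578555  0.219296  ] 88.02187571922633 [-0.06132466  0.20752549 -0.15656422] 27.946497992589862
```

Converted, 0.104 m / 0.25 = 0.416, 0.095 m / 0.25 = 0.38.

Emit:
play_rows --motion '[[[0,0,0.1,0,0,0],[0,0,0.2,0,0,0],[0,0,0.28,0,0,0],[0,0,0.34,0,0,0],[0,0,0.38,0,0,0],[0,0,0.416,0,0,0],[0,0,0.416,0,0,0]]]'

```text
time_s: 10.4
position: [0.5183, -0.1252, 0.1143]
tcp_rot: [[0.033, 0.999, -0.003], [0.999, -0.033, 0.001], [0.001, -0.003, -1.0]]
force: [0.4, 0.9, -0.0]
opening: 0.318
grasp_force: 0.0
```

Emit:
play_rows --motion '[[[0,0,0,0,0,0],[0,0,0,0,0,0],[0,0,0,0,0,0],[0,0,0,0,0,0],[0,0,0,0,0,0]]]' --fingers 0.0

```text
time_s: 10.82
position: [0.5192, -0.1263, 0.1168]
tcp_rot: [[0.034, 0.999, 0.002], [0.999, -0.034, -0.001], [-0.001, 0.002, -1.0]]
force: [0.2, -0.5, 2.1]
opening: 0.107
grasp_force: 30.0
```

Converted, -0.015 m / 0.25 = -0.06, -0.012 m / 0.25 = -0.048.

Emit:
play_rows --motion '[[[0,-0.016,0,0,0,0],[0,-0.032,0,0,0,0],[0,-0.048,0,0,0,0],[0,-0.06,0,0,0,0],[0,-0.06,0,0,0,0]]]'

```text
time_s: 11.23
position: [0.5034, -0.1257, 0.1168]
tcp_rot: [[0.033, 0.999, 0.001], [0.999, -0.033, -0.001], [-0.001, 0.001, -1.0]]
force: [0.7, 0.8, 5.8]
opening: 0.114
grasp_force: 30.0
```

The gate runs freely past the locked limit. Drawing it fully out.

Converted, -0.0565 m / 0.25 = -0.226, -0.052 m / 0.25 = -0.208.

Emit:
play_rows --motion '[[[0,-0.036,0,0,0,0],[0,-0.072,0,0,0,0],[0,-0.108,0,0,0,0],[0,-0.144,0,0,0,0],[0,-0.18,0,0,0,0],[0,-0.208,0,0,0,0],[0,-0.226,0,0,0,0],[0,-0.226,0,0,0,0]]]'

```text
time_s: 11.9
position: [0.4491, -0.1238, 0.1167]
tcp_rot: [[0.035, 0.999, 0.006], [0.999, -0.035, -0.001], [-0.001, 0.006, -1.0]]
force: [7.5, 5.1, 3.3]
opening: 0.109
grasp_force: 30.0
```

Travel is 70 mm with a 7.5 N reaction, so the gate is at its end stop. Releasing, lifting and looking.

Converted, 0.001 m / 0.25 = 0.004.

Emit:
play_rows --motion '[[[0,0,0,0,0,0],[0,0.004,0,0,0,0],[0,0.004,0,0,0,0],[0,0.004,0,0,0,0]]]' --fingers 0.028

```text
time_s: 12.23
position: [0.4471, -0.1234, 0.1156]
tcp_rot: [[0.033, 0.999, -0.002], [0.999, -0.033, 0.001], [0.001, -0.002, -1.0]]
force: [0.2, -0.5, -0.3]
opening: 0.292
grasp_force: 0.0
```

Converted, -0.13 m / 0.25 = -0.52, -0.1 m / 0.25 = -0.4.

Emit:
play_rows --motion '[[[0,0,-0.06,0,0,0],[0,0,-0.16,0,0,0],[0,0,-0.28,0,0,0],[0,0,-0.4,0,0,0],[0,0,-0.52,0,0,0],[0,0,-0.52,0,0,0],[0,0,-0.52,0,0,0],[0,0,-0.52,0,0,0]]]'

```text
time_s: 12.9
position: [0.4472, -0.1233, 0.2452]
tcp_rot: [[0.033, 0.999, -0.002], [0.999, -0.033, 0.001], [0.001, -0.002, -1.0]]
force: [0.2, 0.2, 0.7]
opening: 0.319
grasp_force: 0.0
```

```bash
python3 - <<'E'
from h import *
a=imaging.capture("top")["frame"][142:242,154:287]; b=imaging.capture("side")["frame"][110:245,190:310]
a=cv2.resize(a,None,fx=3,fy=3); b=cv2.resize(b,None,fx=3,fy=3)
o=np.zeros((405,760,3),np.uint8); o[:300,:399]=a; o[:405,400:760]=b
cv2.imwrite("pics/end.png",o[:,:,::-1])
E
```

```text
(no output)
```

View pics/end.png

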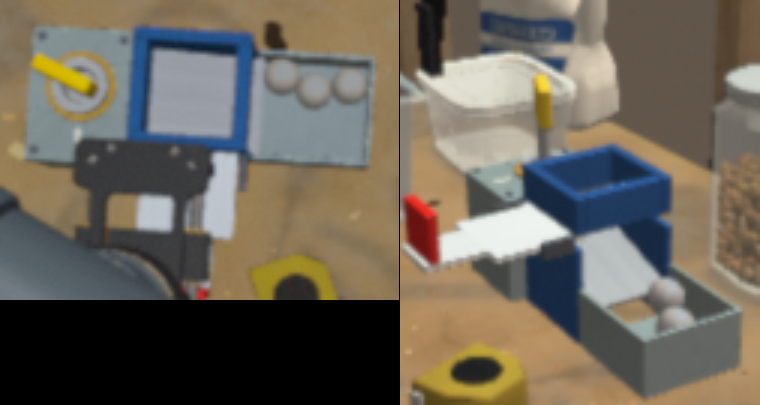

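All three balls show in the tray at about (282,75), (314,90) and (349,84), the key is upright and the hopper is empty. I'll wait a moment, then check that the balls are at rest and inside the limits.

Emit:
play_rows --motion '[[[0,0,0,0,0,0],[0,0,0,0,0,0],[0,0,0,0,0,0],[0,0,0,0,0,0],[0,0,0,0,0,0],[0,0,0,0,0,0],[0,0,0,0,0,0],[0,0,0,0,0,0]]]'

```text
time_s: 13.67
position: [0.4482, -0.1237, 0.246]
tcp_rot: [[0.033, 0.999, 0.0], [0.999, -0.033, -0.0], [-0.0, 0.0, -1.0]]
force: [0.9, -0.1, -0.2]
opening: 0.32
grasp_force: 0.0
```

```bash
python3 - <<'E'
from h import *
c=imaging.capture("top"); g=cv2.resize(cv2.cvtColor(c["frame"],cv2.COLOR_RGB2GRAY)[150:205,232:285],None,fx=6,fy=6,interpolation=cv2.INTER_CUBIC)
H=cv2.HoughCircles(g,cv2.HOUGH_GRADIENT,1,40,param1=80,param2=15,minRadius=28,maxRadius=44)
a=-.0322; M=np.array([[np.cos(a),np.sin(a)],[-np.sin(a),np.cos(a)]])
for h in (H[0] if H is not None else []):
    w=atz(c,((h[0]+.5)/6-.5+232,(h[1]+.5)/6-.5+150),.021); print(h.round(1),w.round(4),"tray xy",(M@(w[:2]-[.5962,-.2182])).round(4))
for b in("ball0","tape_measure"): print(b,[(np.round(x["at"],3),round(x["confidence"],2)) for x in finder.recognise("top",b)])
imaging.capture("side")
for b in("gate_tab","key"): print(b,[(np.round(x["at"],3),round(x["confidence"],2)) for x in finder.recognise("side",b)])
o=cv2.resize(c["frame"][142:222,154:287],None,fx=6,fy=6,interpolation=cv2.INTER_CUBIC)
cv2.imwrite("pics/end2.png",o[:,:,::-1])
E
```

```text
ball0 [(array([ 0.612, -0.249,  0.034]), 0.68), (array([ 0.619, -0.192,  0.045]), 0.44)]
tape_measure [(array([ 0.443, -0.204,  0.035]), 0.87)]
gate_tab [(array([ 0.493, -0.134,  0.093]), 0.6)]
key [(array([ 0.593, -0.049,  0.152]), 0.48)]
```

View pics/end2.png

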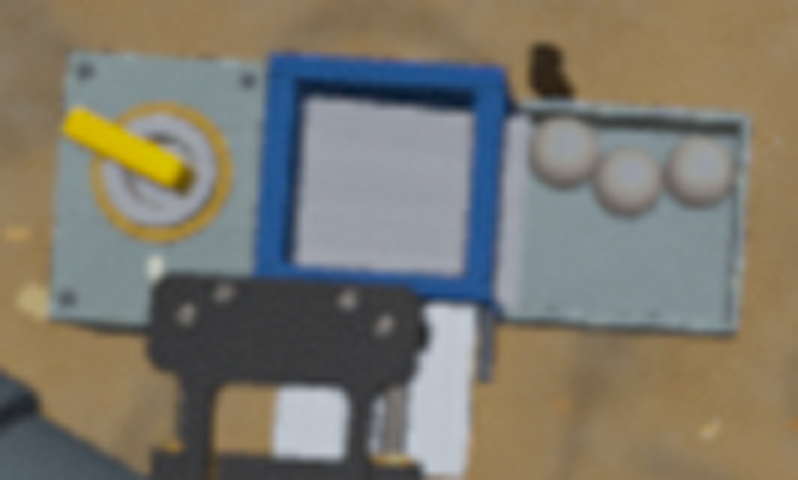

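```bash
python3 - <<'E'
from h import *
s=imaging.capture("side")
hsv=cv2.cvtColor(s["frame"],cv2.COLOR_RGB2HSV); m=cv2.inRange(hsv,(0,170,90),(6,255,255)); m[:160]=0;m[220:]=0;m[:,:180]=0;m[:,215:]=0
v,u=np.nonzero(m); print("red centroid",u.mean(),v.mean())
# visible front-ish faces centre at mid height .1105
for g in(.062,.066,.070): print(g,[px(s,[.5192-g,-.1257+g*.032,z]).round(1).tolist() for z in(.13,.1105)])
E
```

```text
red centroid 196.79746835443038 185.1012658227848
0.062 [[199.7, 178.0], [200.3, 186.1]]
0.066 [[198.0, 178.4], [198.7, 186.5]]
0.07 [[196.3, 178.8], [197.0, 186.9]]
```

The red tab matches 0.070 m. Handing in.

```bash
python3 -c "
from rig import bot; print(bot.hand_in())"
```

```text
the job is handed in; nothing more can be done
None
```

I handed the job in at about 14 s: the key was turned to its stop and left standing upright in the lock, the gate is out to its 70 mm end stop, and all three balls are at rest in the tray; no verdict came back.

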